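# Snap the dial gauge into its clip holder and zero the bezel

## Task

Pick up the dial gauge and push it down, dial up and plunger pointing at the red stop, into the spring clips of the cream holder until it snaps in at both ends and sits flat and fully home; stop pushing once it has snapped and let go, never slamming or forcing it. Then turn the gauge's black bezel until its green zero mark lines up with the red pointer. Leave the other things on the bench where they are.

Things in the scene. Friction and masses are not known exactly. Their poses are not given: they have to be found in the camera images.
- gauge: dial gauge lying face up, about 0.2 kg. Round steel case 58 mm across, 22 mm thick, which can be gripped across from above. Two round stems, 12 mm across, stick out along x, axis 11 mm above the underside, each ending 67 mm from the centre: steel towards +x, black towards -x. Origin: centre of the case's underside; x to the plunger, z up out of the dial. Starts flat on the bench
- plunger_tip (a point): end of the gauge's thin brass plunger (6 mm), which goes on from the steel stem to 78 mm from the gauge's centre along its x
- holder: fixed cream block, foot 240 mm long (x), 85 mm wide and 14 mm high, above it a flat deck 44 mm wide (y), 40 mm above the bench. Origin: on the bench below the gauge's place; x along the gauge's stems to the red stop, z up. On the deck two pairs of brass spring jaws; steel end stops (5 mm high, 63 mm apart along x) take the 58 mm case between them, low cheeks 62 mm out guide the stems
- clip_a (a point): middle of the pair of jaws 48 mm from the middle towards the stop, at lip height (16.5 mm above the deck). Jaws 14 mm wide along x, top 19.5 mm above the deck; rounded lips (3 mm radius) 7.4 mm apart at rest, each springing up to 5 mm outwards along y
- clip_b (a point): the same for the other pair, 48 mm from the middle, away from the stop. A gauge pushed straight down meets all lips when its underside is about 11.5 mm above the deck; the push peaks in the first millimetres at about 8 to 15 N in all, fades over some 6 mm; over the last 3 mm the lips pull the stems down and hold them
- seat (a point): on the holder's deck, 40 mm above the bench: where the centre of the gauge's underside lies when home (underside on the deck). Its axes are those of the holder
- stop_face (a point): middle of the red stop's face, 84 mm from the holder's middle along its x, 11 mm above the deck (the stop's top is 26 mm above it); the plunger ends about 6 mm short of it when home
- bezel (a joint): round black bezel with white dial on the case, concentric, 50 mm across, from 22 to 38 mm above the gauge's underside; grip it across from above. Value, rad: direction of its green zero mark, counter-clockwise from above from the gauge's x. Light friction (0.04 N m), stays where left, turns 3.5 rad either way
- pointer (a joint): angle of the red pointer on the gauge, rad, measured as the bezel's; it keeps its place on the gauge. The gauge reads zero when both angles are equal; the bezel starts 0.4 to 2.3 rad counter-clockwise of the pointer
- zero_mark (a point): green zero mark on the bezel's dial, 20 mm from the dial's centre, 37.5 mm above the underside of the case; turns with the bezel
- pointer_tip (a point): point on the line of the red pointer 20 mm from the dial's centre, 37.5 mm above the underside of the case
- lamp: fixed black gooseneck lamp. Origin: centre of its round foot (76 mm) on the bench at the back of the middle; the neck rises 375 mm and arches along its -x towards the robot; its head, 60 mm across, hangs 195 mm from the foot, lower rim 270 mm above the bench
- toolholder: dark steel lathe tool-holder block, 55 x 42 x 40 mm with a short cutter sticking out of one side and two screws on top (52 mm high in all), near the gauge; bystander. Origin: centre of its underside
- collet: small brass collet standing on its end, up to 36 mm across, 46 mm high, near the gauge; bystander. Origin: centre of its underside
- chuck_key: steel T-shaped chuck key lying flat, 102 mm long, 66 mm across its handle, 10 mm high, near the gauge; bystander. Origin: centre of its underside
- oil_bottle: yellow plastic oil bottle with a red cap, 54 mm across, 140 mm high, the tallest thing near the clip holder; bystander. Origin: centre of its underside
- workpiece: stepped aluminium turned part standing upright, 42 mm across at the foot, 75 mm high, near the clip holder; bystander. Origin: centre of its underside
- wrench: steel wrench lying flat, 150 mm long, near the clip holder; bystander. Origin: centre of its underside
- insert_tray: small open blue tray with dividers, 85 x 60 x 22 mm, on the robot's side of the clip holder; bystander. Origin: centre of its underside
Mind the look-alikes: they are no part of the job. Several things have the shape of the gauge; the one meant has the colours described above.

How it is judged (in metres and radians):
On the way, in this order (a step that is already met when the one before it is completed fails the run):
1. the gauge is snapped home in both clips, plunger to the stop, and let go (z of gauge in the frame of seat below 0.0025 m and horizontal distance between gauge and seat below 0.004 m and angle between gauge's own z axis and vertical below 0.05 rad and angle between the x axis of gauge and the x axis of holder, either way round below 0.1 rad and horizontal distance between plunger_tip and stop_face below 0.014 m and contact force between the fingers and gauge below 0.05 N), for 0.2 s.
2. the bezel's zero mark is at the pointer (distance between zero_mark and pointer_tip below 0.0026 m), for 0.1 s.
At the end, for the whole second after the job is handed in: Gauge released, at rest, snapped into both clips: underside within 2.5 mm of the deck, centre within 4 mm of its place, level to 3 degrees, along the holder to 6 degrees, plunger tip within 14 mm of the stop face; zero mark within 2.6 mm (7 degrees) of the pointer line (all of step 1 and distance between zero_mark and pointer_tip below 0.0026 m and linear speed of gauge below 0.02 m/s); the robot touches nothing.
It fails at once if the gauge is forced or slammed into the holder (more than 80 N between them) (contact force between gauge and holder above 80 N).
It fails at once if a bystander is pushed more than 30 mm or knocked over (distance of any of toolholder, collet, chuck_key, oil_bottle, workpiece, wrench, insert_tray from where it was at the start of the episode above 0.03 m or angle between any of toolholder, collet, chuck_key, oil_bottle, workpiece, wrench, insert_tray's own z axis and vertical above 0.5 rad).
It also fails if it takes over 67 s, if anything falls off the work surface, if the arm or the gripper's body presses on something with over 40 N, if the wrist force passes 120 N, or if a joint passes its speed limit or range.

## Robot

A 6-joint arm with a two-finger parallel gripper is mounted at the origin on the work surface. World frame = base frame: x ahead of the robot, y to its left, z up, the work surface at z = 0. Lengths are in mm, angles in rad, forces in N, time in s.
With the tool pointing down it reaches from about 250 to 800 mm from the base axis. Payload 8.5 kg.
Tool frame: the origin (TCP) lies midway between the tips of the shut fingers; the grasp point (between the pads) lies 19 mm behind it; y points along the fingers, x is the direction in which the jaws open and shut, and the axes are right-handed (so a half turn about y gives the same grasp; the last joint's range is limited). The gripper opens to 85 mm and grips with 20 to 120 N. Pads are 22 mm wide; open, the fingers measure 114 mm over their backs; the gripper's body (76 mm by 85 mm) begins 54 mm behind the grasp point. The pads swing forward as they close: fully open they stand 13 mm farther back than shut.
Start: joints at [1.125, 0.238, -0.013, 1.319, 0, 1.571], TCP at [226.349, 473.651, 231.276] pointing down, gripper open.
Joint ranges: [-2.66, 2.66], [-1.03, 1.9], [-1.14, 1.46], [-1.82, 2.27], [-1.45, 1.34], [-3.14, 3.14]. Speed limits (rad/s): [2.22, 2.22, 2.79, 3.14, 3.14, 3.14].

## Interface

Orientations are given as a unit quaternion [w, x, y, z].
In Python, from plant import monitor, capture, workorder gives the robot as it stands.
- The arm moves only by the tool carry_out, never from a script. Its argument "steps" is a list of rows, each a list of 5 numbers: the shift along the tool's x, y, z in mm, then the turn about the tool's y in degrees, then the gripper's target within -1 to 1 (shut at 1, half-way at 0, fully open at -1). In form: [[dx, dy, dz, yaw, gripper], ...]. A call has 1 to 10 rows; each row is the pose to reach, as a shift and turn from the pose measured when the call began, along the tool's axes at that moment; what a row does not reach only later rows make up. A row lasts 1/12 s, in which the tool goes at most 41.7 mm and 7.16 degrees, less where a joint would pass 70% of its speed; a pose out of reach is approached as far as the arm can. A call with a gripper value outside its range is refused whole. The fingers move at their own pace and stop on an object; the grip force is fixed at half the most. Time passes only in rows, so rows that repeat a pose let the fingers close. It gives the time, the measured TCP pose, the force and the opening at its end, in the units of the state.
- monitor.state(): the state, without advancing time (a new reading comes with each control period).
- capture(name): name is "scene" or "top" or "wrist"; returns a dict with "color" (480x640x3 uint8, red, green, blue), "z_map" (480x640 float32, mm along the optical axis (not along the pixel's ray), 0 where there is no reading), "mtx" (3x3 intrinsics, pixels), "R" (3x3) and "t" (3): a world point X has camera coordinates R X + t. Camera axes: x right, y down, z forward; pixel columns grow to the right and rows downward; lengths in mm; the calibration is good to about 2 mm. A picture is of the moment at which its call begins.
- workorder.finish_job(): hands the job in, once; it reports no verdict.
The state is a dict: "clock": time; "joint_pos": joint angles; "qvel": joint speeds; "joint_efforts": joint torques, N m; "tcp_pos": TCP position; "ee_rot": TCP orientation; "contact_force": force on the tool from outside, world axes, zero at the start; "torque": the same for the moment, N m; "opening": opening from 0.0 (shut) to 1.0 (fully open).
Only numpy, scipy, OpenCV 4.12 (cv2) and the standard library are available. Lean on these libraries where they do the work, as an engineer would, in place of code of your own. Each camera call takes 0.05 s, during which the arm holds its last target.

## Working session

There is one attempt and no reset: what is moved stays moved. The work goes in short steps, Python scripts to look and compute and a tool call to move; the robot and the scene stay as the last step left them, time stands still between calls to the robot, and variables do not carry over. Pictures are saved under pics/ and viewed, and the job is handed in when it is done.

Besides the shell and the picture viewer there is one more tool, called after "Emit:" as name(argument=value, ...) on one line, values as JSON. carry_out: Moves the arm, as the interface text tells. Its arguments: {"type":"object","properties":{"steps":{"type":"array","items":{"type":"array","items":{"type":"number"}}}},"required":["steps"]}

```bash
ls -la; mkdir -p pics; python3 - <<'E'
from plant import monitor,capture,workorder
import cv2,numpy as np
print(monitor.state())
for n in ["scene","top","wrist"]:
    c=capture(n); np.savez(f"{n}0.npz",**c)
    cv2.imwrite(f"pics/{n}0.png",c["color"][:,:,::-1]); print(n,c["mtx"],c["R"],c["t"])
E
```

```text
total 12
drwxr-xr-x  3 agent agent 4096 Dec  7 00:39 .
drwxr-xr-x 23 root  root  4096 Dec  7 00:39 ..
drwxr-xr-x  2 agent agent 4096 Dec  7 00:39 pics
{'clock': 0.0, 'joint_pos': array([ 1.12499643e+00,  2.38773784e-01, -1.42801786e-02,  1.31920316e+00,
       -9.96556908e-06,  1.57079476e+00]), 'qvel': array([ 7.06801391e-04,  3.25484944e-04, -4.59099587e-04, -1.18148769e-03,
        3.69360913e-05, -8.31279062e-04]), 'joint_efforts': array([-2.97395422e-05, -5.38783658e+01,  3.46436799e+01,  1.83667458e-02,
        6.91516698e-05,  2.58560397e-05]), 'tcp_pos': array([226.18623764, 473.29938915, 230.67120888]), 'ee_rot': array([-0.59788075,  0.59843758,  0.37666622, -0.37753625]), 'contact_force': array([-0.35629201, -0.04004693,  0.76094273]), 'torque': array([-0.04671593,  0.0262887 ,  0.03116391]), 'opening': 1.0001901225719756}
scene [[576.36013584   0.         311.05990954]
 [  0.         576.36013584 239.63737123]
 [  0.           0.           1.        ]] [[-0.85441011  0.51919146 -0.0205813 ]
 [ 0.37255331  0.58452139 -0.72079038]
 [-0.362198   -0.62351822 -0.69284748]] [ 451.76496115 -182.38253428 1505.1932987 ]
top [[572.25723111   0.         315.3647392 ]
 [  0.         572.25723111 244.25250464]
 [  0.           0.           1.        ]] [[ 5.18304089e-04 -9.99987416e-01 -4.98988542e-03]
 [-9.94879209e-01 -1.13170738e-05 -1.01071064e-01]
 [ 1.01069736e-01  5.01671880e-03 -9.94866695e-01]] [  45.9167335   546.96398549 1268.99073135]
wrist [[411.26317252   0.         317.97575043]
 [  0.         411.26317252 235.64064075]
 [  0.           0.           1.        ]] [[ 0.43040488  0.90263505 -0.00126512]
 [ 0.86461457 -0.41187221  0.28775497]
 [ 0.25921666 -0.12494499 -0.95770323]] [-523.89131943  -38.85930589  378.32989731]
```

View pics/scene0.png

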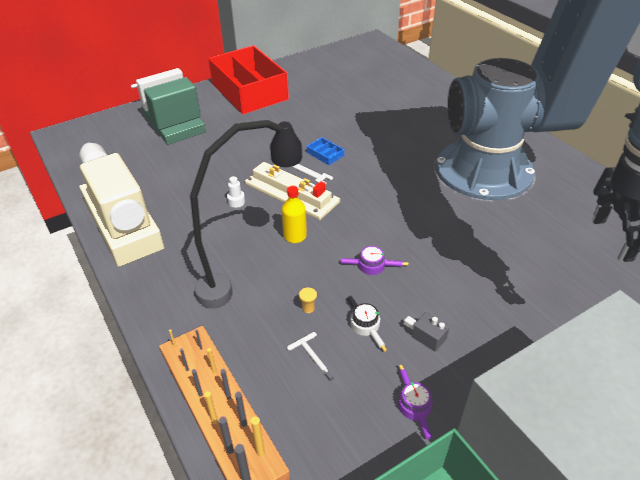

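View pics/top0.png

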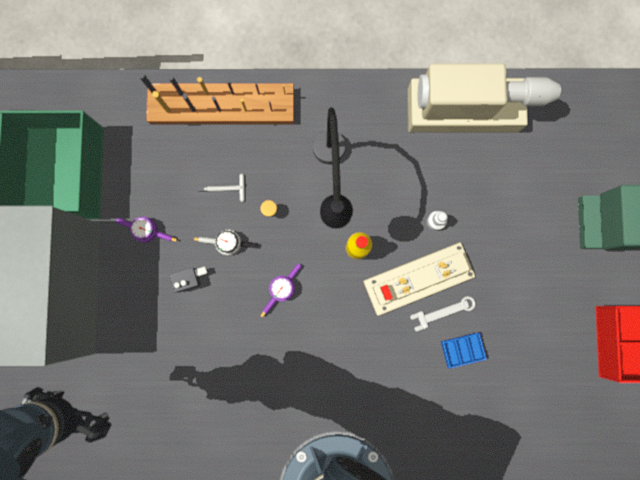

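View pics/wrist0.png

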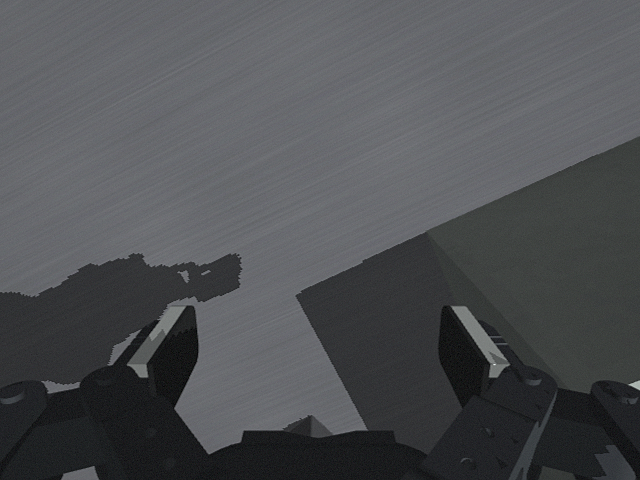

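The real gauge (steel case, black stem) is at about (228,242) in the top view, with its plunger at (193,238). The purple gauges are look-alikes. The holder is at about (418,279), with the red stop at its left end (386,292).

```bash
cat > h.py <<'E'
import numpy as np,cv2
from scipy.spatial.transform import Rotation as Ro
def load(f): return dict(np.load(f))
def ray(c,uv,z):
    K,R,t=c["mtx"],c["R"],c["t"]
    d=R.T@np.linalg.inv(K)@np.array([uv[0],uv[1],1.]); o=-R.T@t
    return o+d*(z-o[2])/d[2]
def pts(c,mask=None):
    z=c["z_map"]; v,u=np.nonzero((z>0) if mask is None else ((z>0)&mask))
    zz=z[v,u]; K=c["mtx"]
    P=np.stack([(u-K[0,2])*zz/K[0,0],(v-K[1,2])*zz/K[1,1],zz],1)
    return (P-c["t"])@c["R"],u,v
def proj(c,X):
    p=c["mtx"]@(c["R"]@np.array(X,float)+c["t"]); return p[:2]/p[2]
def tool():
    from plant import monitor
    s=monitor.state(); q=s["ee_rot"]; return s,Ro.from_quat([q[1],q[2],q[3],q[0]]).as_matrix()
E
python3 - <<'E'
from h import *
s,R=tool(); print(R.round(3))
c=load("top0.npz")
for n,uv,z in [("gauge",(228,242),30),("plunger",(193,238.5),11),("black",(256,247),11),("stop",(386,292),66),("corner",(461,244),14),("corner",(365,280),14),("c",(474,275),14),("c",(377,315),14),("lamp head",(336,210),300)]:
    print(n,ray(c,uv,z).round(1))
im=c["color"][:,:,::-1]
a=cv2.resize(im[205:330,150:310],None,fx=5,fy=5,interpolation=cv2.INTER_CUBIC)[:600]
b=cv2.resize(im[230:330,350:490],None,fx=5.5,fy=5.5,interpolation=cv2.INTER_CUBIC)
cv2.imwrite("pics/a.png",a);cv2.imwrite("pics/b.png",b)
E
```

```text
[[ 0.431 -0.    -0.902]
 [ 0.902 -0.001  0.431]
 [-0.001 -1.    -0.   ]]
gauge [551.9 243.9  30. ]
plunger [562.  327.7  11. ]
black [542.3 182.4  11. ]
stop [ 438.5 -108.1   66. ]
corner [ 548.9 -287.    14. ]
corner [466.6 -66.8  14. ]
c [ 478.1 -314.8   14. ]
c [387.6 -93.3  14. ]
lamp head [581.2   7.6 300. ]
```

View pics/a.png

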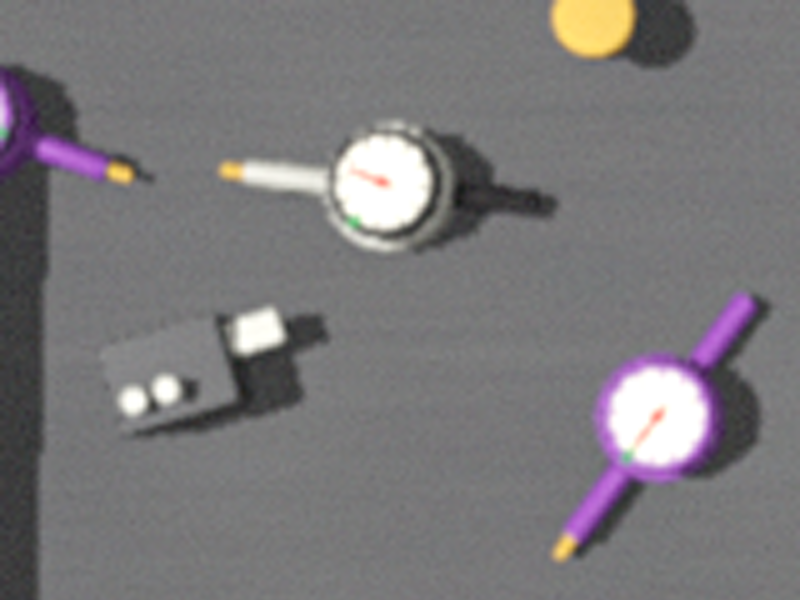

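View pics/b.png

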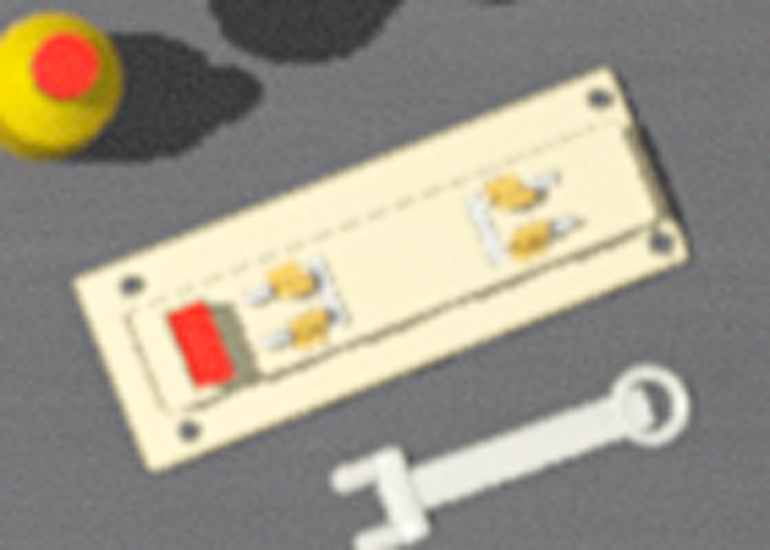

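```bash
python3 - <<'E'
from h import *
c=load("top0.npz")
for n,uv,z in [("dial",(227,241.6),38),("tip",(194,239),11),("blackend",(260.6,246),11),("bottle",(361,242),140),("clipa",(301.5/5.5+350,302.5/5.5+230),58),("clipb",(521/5.5+350,216/5.5+230),58),("tray",(464,350),22)]:
    print(n,ray(c,uv,z).round(1))
# scene view cross-check
s=load("scene0.npz")
for nm,d in (("top",c),("scene",s)):
    P,u,v=pts(d)
    im=cv2.cvtColor(d["color"],cv2.COLOR_RGB2HSV).reshape(480,640,3)[v,u]
    near=(abs(P[:,0]-551)<60)&(abs(P[:,1]-240)<60)
    top=near&(P[:,2]>32)&(P[:,2]<45)
    mm=(P[top].min(0)+P[top].max(0))/2
    print(nm,"bezel",top.sum(),mm.round(1),P[top].min(0).round(0),P[top].max(0).round(0))
    hold=(abs(P[:,0]-470)<130)&(abs(P[:,1]+190)<150)&(P[:,2]>34)&(P[:,2]<46)&(im[:,1]<90)&(im[:,2]>150)
    r=cv2.minAreaRect(P[hold][:,:2].astype(np.float32)); print("deck",hold.sum(),r,np.median(P[hold][:,2]))
    foot=(abs(P[:,0]-470)<150)&(abs(P[:,1]+190)<150)&(P[:,2]>8)&(P[:,2]<20)&(im[:,1]<90)&(im[:,2]>150)
    lamp=(abs(P[:,0]-590)<170)&(abs(P[:,1]-5)<90)&(P[:,2]>200)
    print("lamp",P[lamp].min(0),P[lamp].max(0))
    low=lamp&(P[:,2]<300)
    if low.sum(): print(P[low].min(0),P[low].max(0))
E
```

```text
dial [551.9 244.9  38. ]
tip [560.8 325.3  11. ]
blackend [544.6 171.9  11. ]
bottle [540.2 -48.9 140. ]
clipa [ 454.  -150.5   58. ]
clipb [ 488.5 -238.8   58. ]
tray [ 310.3 -285.7   22. ]
top bezel 394 [553.3 246.9  38.4] [528. 221.  32.] [578. 273.  45.]
deck 1469 ((510.54443359375, -173.5511016845703), (131.7708740234375, 215.3231201171875), 21.793590545654297) 41.26868753103055
lamp [550.84302489 -21.12375389 274.1030032 ] [759.91154568  36.39620954 384.11534806]
[550.84302489 -18.5702769  274.1030032 ] [607.11940881  36.38351685 299.82555619]
scene bezel 450 [554.2 248.1  37.3] [528. 221.  32.] [581. 275.  42.]
deck 746 ((510.2580871582031, -173.06341552734375), (131.92770385742188, 219.20606994628906), 22.00472068786621) 40.59842519737231
lamp [553.64287068 -13.47193626 271.51923492] [759.57593832  40.64845375 383.61722171]
[555.72795733  -1.2382444  271.51923492] [758.99188447  40.64845375 299.94238526]
```

Emit:
carry_out(steps=[[-8,5,-35,7,-1],[-14,10,-70,14,-1],[-20,15,-105,21,-1],[-26,20,-140,28,-1],[-32,25,-175,35,-1],[-38,30,-210,42,-1],[-44,35,-245,49,-1],[-50,40,-280,56,-1],[-55,45,-315,63,-1],[-60,50,-350,70,-1]])

```text
clock: 0.98
tcp_pos: [517.3, 266.9, 180.5]
ee_rot: [-0.706, 0.707, -0.037, 0.036]
contact_force: [-0.2, 1.0, 0.1]
opening: 0.998
```

```bash
cat > look.py <<'E'
import sys
from h import *
from plant import capture,monitor
n=sys.argv[1]; tag=sys.argv[2]
s,R=tool(); print(s["clock"],s["tcp_pos"].round(1),R.round(3).tolist(),"yaw x",np.degrees(np.arctan2(R[1,0],R[0,0])).round(1),s["contact_force"].round(2),s["opening"],s["joint_pos"].round(2))
c=capture(n); np.savez(f"{tag}.npz",**c); cv2.imwrite(f"pics/{tag}.png",c["color"][:,:,::-1])
E
python3 look.py wrist w1
```

```text
0.9833 [517.3 266.9 180.5] [[0.995, -0.001, 0.103], [-0.103, -0.001, 0.995], [-0.001, -1.0, -0.001]] yaw x -5.9 [-0.24  0.96  0.13] 0.9983126941955969 [ 0.48  0.36  0.03  1.24 -0.    2.15]
```

View pics/w1.png

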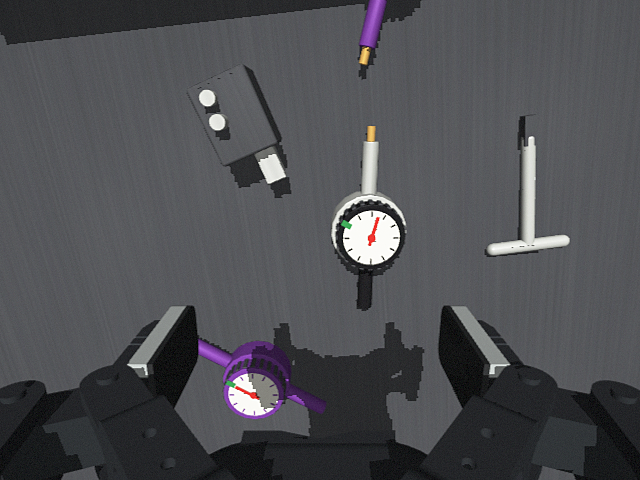

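The wrist view shows the gauge with its dial centre at (372,238), plunger tip (371,126) and black end (364,308). The green mark is at (346,224) and the red pointer tip at about (377,219).

```bash
python3 - <<'E'
from h import *
c=load("w1.npz")
g=c["color"].astype(int)
hsv=cv2.cvtColor(c["color"],cv2.COLOR_RGB2HSV)
dial=((g.min(2)>200)).astype(np.uint8); dial[:,:330]=0;dial[:,410:]=0;dial[:200]=0;dial[275:]=0
cs=max(cv2.findContours(dial,0,1)[0],key=cv2.contourArea); e=cv2.fitEllipse(cv2.convexHull(cs)); print(e)
D=ray(c,e[0],38);T=ray(c,(371.5,126),11);B=ray(c,(364,308),8)
print("dial",D.round(1),"tip",T.round(1),"black",B.round(1))
# brass centroid and stem points
br=((hsv[:,:,0]>12)&(hsv[:,:,0]<30)&(hsv[:,:,1]>120)); br[:110]=0;br[150:]=0;br[:,:350]=0;br[:,390:]=0
v,u=np.nonzero(br); bb=ray(c,(u.mean(),v.mean()),14);print("brass",bb.round(1),u.mean(),v.mean())
st=(g.min(2)>110)&(hsv[:,:,1]<40); 
pp=[]
for r in range(146,186,4):
    x=np.nonzero(st[r,350:395])[0]+350; pp.append(ray(c,(x.mean(),r),15)[:2]); 
pp=np.array(pp); print(pp.round(1)[[0,-1]],len(x))
for a in (bb[:2],pp[0],T[:2]):
    d=a-D[:2]; print("yaw",np.degrees(np.arctan2(d[1],d[0])).round(2),np.hypot(*d).round(1))
P,u,v=pts(c); m=(abs(P[:,0]-552)<30)&(abs(P[:,1]-246)<30)&(P[:,2]>33)&(P[:,2]<43)
print(((P[m].min(0)+P[m].max(0))/2).round(1),np.median(P[m][:,2]))
E
```

```text
((370.97918701171875, 237.03640747070312), (53.0355224609375, 56.46012496948242), 71.7059555053711)
dial [554.9 248.7  38. ] tip [563.6 325.   11. ] black [548.1 177.3   8. ]
brass [562.3 319.9  14. ] 370.69747899159665 133.52100840336135
[[561.5 311.1]
 [558.2 284.8]] 14
yaw 84.06 71.6
yaw 83.99 62.7
yaw 83.49 76.8
[554.7 248.1  36.4] 36.25302132537962
```

Emit:
carry_out(steps=[[10,20,-4,0,-1],[20,40,-8,0,-1],[30,60,-12,0,-1],[39,80,-15,0,-1],[39,100,-15,0,-1],[39,115,-15,0,-1],[39,115,-15,0,-1]])

```text
clock: 1.62
tcp_pos: [556.9, 243.1, 60.7]
ee_rot: [-0.704, 0.708, -0.042, 0.039]
contact_force: [-1.1, -0.9, 1.0]
opening: 0.997
```

```bash
python3 look.py wrist w2
```

```text
1.6167 [556.9 243.1  60.7] [[0.993, -0.004, 0.115], [-0.115, -0.005, 0.993], [-0.004, -1.0, -0.006]] yaw x -6.6 [-1.15 -0.93  0.98] 0.9966417512156139 [ 0.41  0.48 -0.1   1.   -0.    2.1 ]
```

View pics/w2.png

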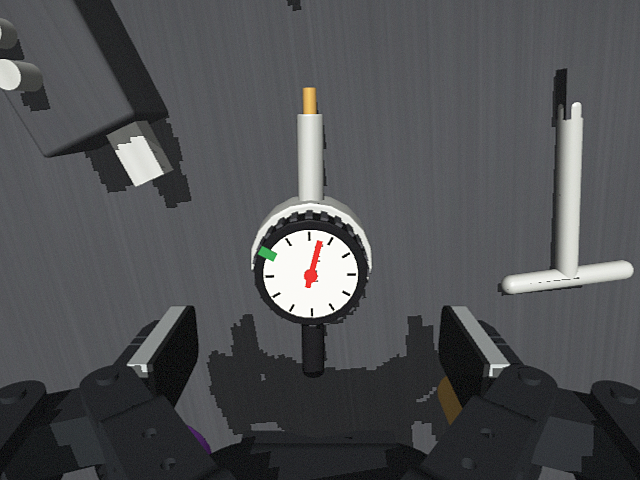

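The gauge is now centred between the pads, with its dial centre at (310,275), so I'll refine its position.

```bash
cat > meas.py <<'E'
from h import *
import sys
def dial(c,box,z):
    g=c["color"].astype(int); m=np.zeros((480,640),np.uint8)
    u0,u1,v0,v1=box
    m[v0:v1,u0:u1]=(g.min(2)>200)[v0:v1,u0:u1]
    cs=max(cv2.findContours(m,0,1)[0],key=cv2.contourArea); e=cv2.fitEllipse(cv2.convexHull(cs))
    return e,ray(c,e[0],z)
E
python3 - <<'E'
from meas import *
c=load("w2.npz")
e,D=dial(c,(250,372,225,325),38); T=ray(c,(309.5,88),11); S=ray(c,(311,160),15)
print(e,D,T)
for a in(T,S):
    d=a-D; print(np.degrees(np.arctan2(d[1],d[0])),np.hypot(d[0],d[1]))
s,R=tool(); print(s["tcp_pos"]); 
print("shift",R.T@(D-s["tcp_pos"]))
E
```

```text
((310.21942138671875, 273.3025817871094), (87.07707214355469, 94.1362075805664), 92.21585083007812) [555.05684361 249.1330136   38.        ] [563.32728958 325.05205415  11.        ]
83.7828458445111 76.36819360442283
83.2797106815856 45.57571618130186
[557.63754534 243.54768691  62.55204356]
shift [-3.1564146  24.53284315  5.36985964]
```

Emit:
carry_out(steps=[[-1.5,6,2.5,0,-1],[-3,14,4.5,0,-1],[-3,24,4.5,0,-1],[-3,34,4.5,0,-1],[-3,44,4.5,0,-1],[-3,54,4.5,0,-1],[-3,60,4.5,0,-1],[-3,63,4.5,0,-1],[-3,63,4.5,0,-1],[-3,63,4.5,0,-1]])

```text
clock: 2.5
tcp_pos: [555.1, 248.0, -0.5]
ee_rot: [-0.704, 0.708, -0.041, 0.04]
contact_force: [-0.2, 0.0, 1.0]
opening: 1.004
```

```bash
python3 look.py wrist w3
```

```text
2.5 [ 5.551e+02  2.480e+02 -5.000e-01] [[0.993, -0.003, 0.115], [-0.115, -0.005, 0.993], [-0.002, -1.0, -0.005]] yaw x -6.6 [-0.18  0.03  1.04] 1.0036804599253986 [ 0.42  0.54 -0.18  0.86 -0.    2.11]
```

View pics/w3.png

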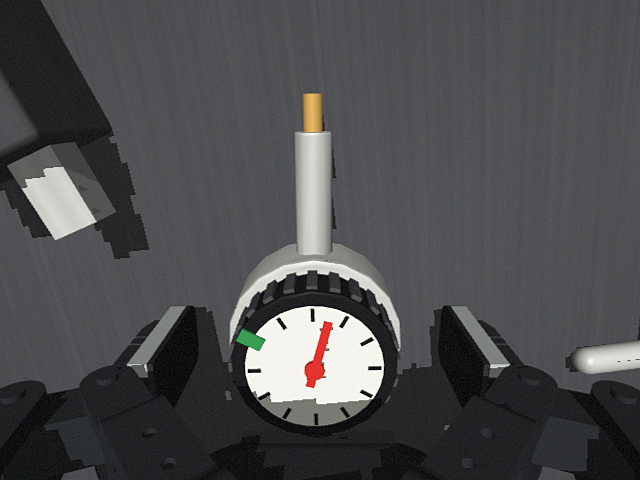

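The gauge sits between the open pads at z≈0, dial centre (315,370). Next I'll close the gripper.

Emit:
carry_out(steps=[[0,1,0,0,-0.3],[0,1,0,0,0],[0,1,0,0,0.3],[0,1,0,0,0.6],[0,1,0,0,1],[0,1,0,0,1],[0,1,0,0,1],[0,1,0,0,1]])

```text
clock: 3.22
tcp_pos: [555.6, 248.3, -0.3]
ee_rot: [-0.705, 0.707, -0.041, 0.04]
contact_force: [-1.5, 0.2, 5.1]
opening: 0.655
```

```bash
python3 look.py wrist w4
```

```text
3.2167 [ 5.556e+02  2.483e+02 -3.000e-01] [[0.993, -0.001, 0.115], [-0.115, -0.004, 0.993], [-0.001, -1.0, -0.004]] yaw x -6.6 [-1.52  0.17  5.07] 0.6552482712028298 [ 0.42  0.54 -0.18  0.86 -0.    2.11]
```

View pics/w4.png

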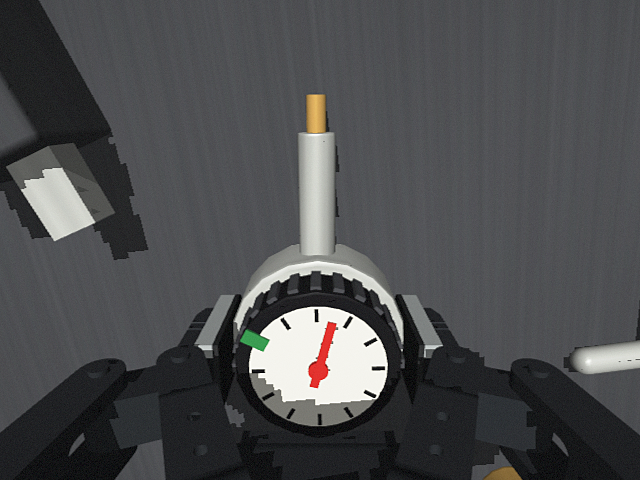

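Emit:
carry_out(steps=[[0,-3,0,0,1],[0,-8,0,0,1],[0,-18,0,0,1],[0,-34,0,0,1],[0,-54,0,0,1],[0,-75,0,0,1],[0,-95,0,0,1],[0,-110,0,0,1],[0,-110,0,0,1],[0,-110,0,0,1]])

```text
clock: 4.1
tcp_pos: [556.2, 249.0, 110.7]
ee_rot: [-0.705, 0.707, -0.04, 0.041]
contact_force: [0.4, -0.5, -2.2]
opening: 0.658
```

```bash
python3 look.py wrist w5; python3 look.py scene s5
python3 - <<'E'
from h import *
for f in("w4.npz","w5.npz"):
    c=load(f);hsv=cv2.cvtColor(c["color"],cv2.COLOR_RGB2HSV)
    br=((hsv[:,:,0]>12)&(hsv[:,:,0]<30)&(hsv[:,:,1]>110)); br[150:]=0;br[:,:270]=0;br[:,350:]=0
    v,u=np.nonzero(br); print(f,u.min(),u.max(),v.min(),v.max(),u[v<v.min()+4].mean())
E
```

```text
4.1 [556.2 249.  110.7] [[0.993, 0.001, 0.115], [-0.115, -0.003, 0.993], [0.001, -1.0, -0.003]] yaw x -6.6 [ 0.44 -0.55 -2.21] 0.6583017902141304 [ 0.42  0.44 -0.03  1.1  -0.    2.11]
4.15 [555.6 248.7 109.5] [[0.993, -0.001, 0.115], [-0.115, -0.004, 0.993], [-0.001, -1.0, -0.004]] yaw x -6.6 [ 0.18  0.74 -3.07] 0.656197688727491 [ 0.42  0.44 -0.03  1.1  -0.    2.11]
w4.npz 306 325 95 132 315.5
w5.npz 292 325 0 132 300.5
```

View pics/w5.png

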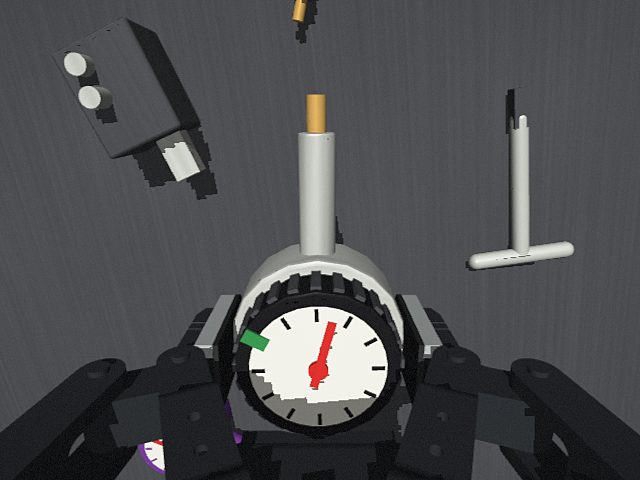

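View pics/s5.png

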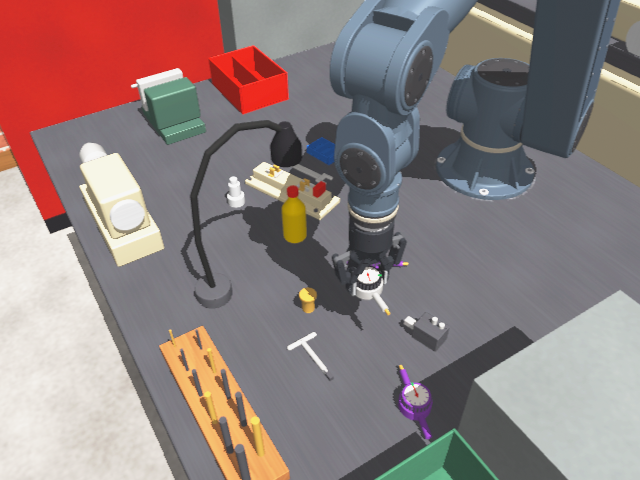

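```bash
python3 - <<'E'
from h import *
c=load("w4.npz"); 
tcp=np.array([555.6,248.3,-.3]); R=np.array([[0.993, -0.001, 0.115], [-0.115, -0.004, 0.993], [-0.001, -1.0, -0.004]])
T=ray(c,(315.8,95),11);H=ray(c,(318,370),37.5);S=ray(c,(317.5,200),15)
print(T,H,S)
for X in(T,H,S): print((R.T@(X-tcp)).round(1))
g,_,_=[*pts(c)][:3]
d=T-H;print(np.degrees(np.arctan2(d[1],d[0])),np.hypot(d[0],d[1]))
E
```

```text
[564.57174133 325.03492583  11.        ] [556.40158587 248.15212568  37.5       ] [561.50705146 293.90320454  15.        ]
[  0.1 -11.6  77.2]
[  0.8 -37.8  -0.2]
[  0.6 -15.5  45.9]
83.93407686922298 77.3156930962665
```

Emit:
carry_out(steps=[[-20,-5,-15,0,1],[-48,-10,-38,0,1],[-78,-15,-64,0,1],[-108,-15,-90,0,1],[-130,-15,-120,0,1],[-136,-15,-152,-4,1],[-134,-15,-185,-8,1],[-131,-15,-218,-12,1],[-128,-15,-250,-16,1],[-126,-15,-280,-19,1]])

```text
clock: 5.03
tcp_pos: [396.8, -16.6, 124.6]
ee_rot: [-0.701, 0.704, 0.076, -0.079]
contact_force: [1.9, 0.1, -2.0]
opening: 0.659
```

```bash
python3 - <<'E'
from h import *
s,R=tool();print(s["clock"],s["tcp_pos"],s["contact_force"],s["opening"],R.round(3))
for x,y in((430,-150),(440,-170),(471,-195)):
    print((R.T@(np.array([x,y,125])-s["tcp_pos"])).round(1))
print(np.degrees(np.arctan2(R[1,0],R[0,0])),s["joint_pos"])
E
```

```text
5.0333 [396.82415051 -16.64944376 124.58889237] [ 1.86890468  0.10724046 -2.03105465] 0.6585408932549424 [[ 0.976 -0.004 -0.219]
 [ 0.219 -0.004  0.976]
 [-0.004 -1.    -0.004]]
[ 3.200e+00  1.000e-01 -1.374e+02]
[ 8.600e+00  1.000e-01 -1.591e+02]
[ 3.340e+01  1.000e-01 -1.903e+02]
12.63387601355459 [-0.03841299  0.09237821 -0.48374513  0.99802982 -0.00455577  1.31188043]
```

Emit:
carry_out(steps=[[-5,0,-15,-2,1],[-10,0,-40,-4,1],[-18,0,-70,-6,1],[-24,0,-100,-8,1],[-30,0,-130,-9,1],[-36,0,-160,-9,1],[-40,0,-190,-9,1],[-40,0,-215,-9,1],[-40,0,-230,-9,1],[-40,0,-235,-9,1]])

```text
clock: 5.87
tcp_pos: [409.2, -256.4, 124.6]
ee_rot: [-0.694, 0.696, 0.13, -0.134]
contact_force: [-0.3, 0.6, -2.3]
opening: 0.657
```

```bash
sleep 0; python3 look.py top t6; python3 look.py wrist w6
```

```text
5.8667 [ 409.2 -256.4  124.6] [[0.93, -0.005, -0.367], [0.367, -0.004, 0.93], [-0.006, -1.0, -0.002]] yaw x 21.5 [-0.28  0.59 -2.27] 0.657289522988135 [-0.56  0.23 -0.31  1.03 -0.01  0.64]
5.9167 [ 409.1 -255.9  124.6] [[0.93, -0.005, -0.367], [0.367, -0.004, 0.93], [-0.006, -1.0, -0.002]] yaw x 21.5 [-0.01 -0.72 -1.81] 0.655300556076234 [-0.56  0.23 -0.31  1.03 -0.01  0.64]
```

View pics/w6.png

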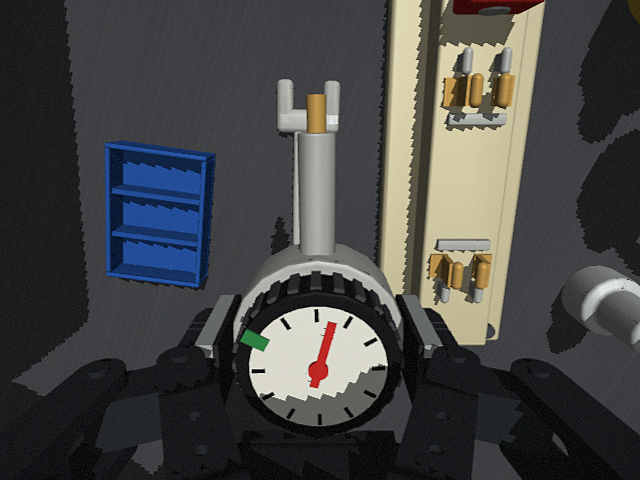

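View pics/t6.png

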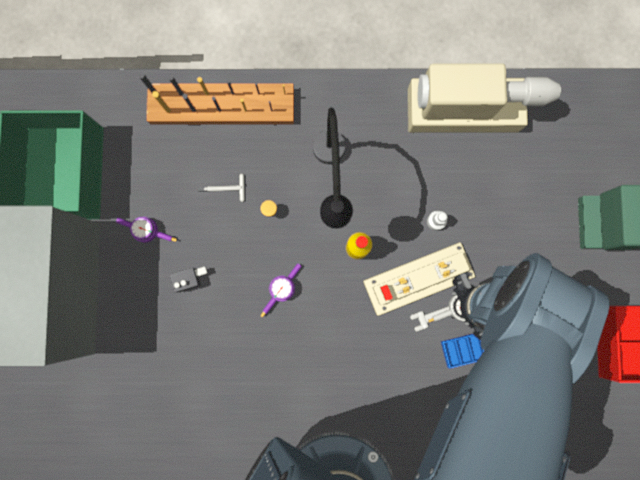

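```bash
python3 - <<'E'
from h import *
c=load("w6.npz"); im=c["color"][:,:,::-1]
a=cv2.resize(im[30:150,410:550],None,fx=5,fy=5,interpolation=cv2.INTER_CUBIC)
b=cv2.resize(im[225:345,400:540],None,fx=5,fy=5,interpolation=cv2.INTER_CUBIC)
cv2.imwrite("pics/c6.png",a);cv2.imwrite("pics/d6.png",b)
E
```

```text
(no output)
```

View pics/c6.png

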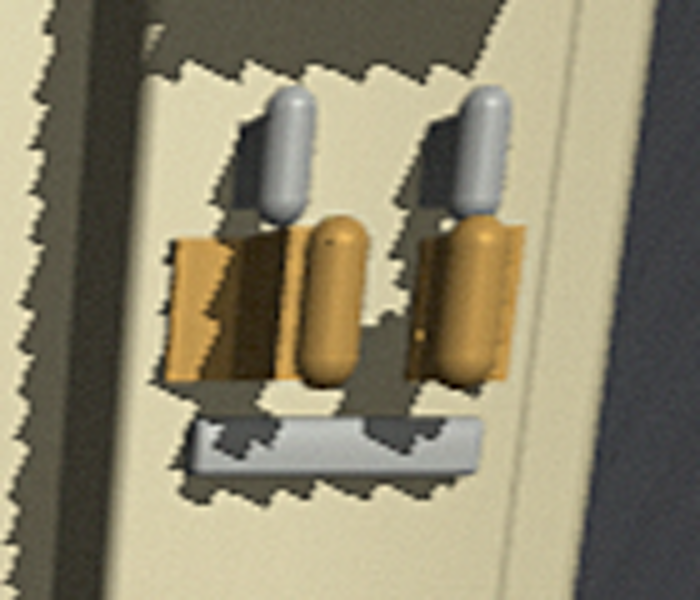

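View pics/d6.png

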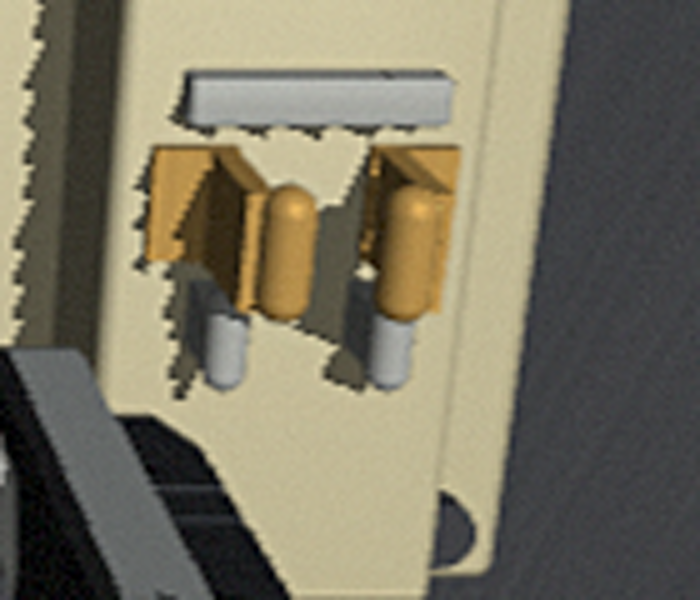

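```bash
python3 - <<'E'
from h import *
c=load("w6.npz")
al,ar=ray(c,(476.6,90),56.5),ray(c,(504.2,90),56.5)
bl,br=ray(c,(457.6,275.4),56.5),ray(c,(481.4,275.4),56.5)
print("lip gaps",np.linalg.norm(al-ar),np.linalg.norm(bl-br))
a=(al+ar)/2;b=(bl+br)/2;m=(a+b)/2;d=a-b
print(a,b,"mid",m,"yaw",np.degrees(np.arctan2(d[1],d[0])),np.linalg.norm(d))
e,f=ray(c,(477.4,119),44.5),ray(c,(463.6,244.6),44.5);d2=e-f
print("stops mid",(e+f)/2,np.degrees(np.arctan2(d2[1],d2[0])),np.linalg.norm(d2))
s,R=tool(); 
# gauge in hand by same camera at height tcp+0.3
H=ray(c,(318,370),s["tcp_pos"][2]+.3+37.5);T=ray(c,(315.8,95),s["tcp_pos"][2]+.3+11);dd=T-H
print("tcp",s["tcp_pos"],"gauge",H,T,np.degrees(np.arctan2(dd[1],dd[0])),np.hypot(*dd[:2]))
G=(H+T-78*dd/np.hypot(*dd[:2]))/2
print("move (tool)",(R.T@(m-G)).round(1), R.T@((e+f)/2-G))
P,u,v=pts(c); 
for uu,vv in((476,150),(470,200),(455,200)):
    k=(u==uu)&(v==vv); print(P[k])
E
```

```text
lip gaps 13.255702399282 13.033572639428183
[ 456.11402599 -148.99542198   56.5       ] [ 491.58707145 -238.19384947   56.5       ] mid [ 473.85054872 -193.59463573   56.5       ] yaw 111.68706732554206 95.9932102845606
stops mid [ 473.35580865 -193.66811485   44.5       ] 111.46562632013593 68.50589555287017
tcp [ 408.76081017 -254.62312953  124.71312277] gauge [ 409.78844654 -256.02313864  162.51312277] [ 380.60401202 -184.40436946  136.01312277] 112.17074886958001 77.33679148816964
move (tool) [ 83.1 105.6  35. ] [ 82.73066859 117.60183647  35.0831791 ]
[[ 469.54958924 -175.82240983   39.32386562]]
[[ 479.40633016 -201.59122882   39.35584433]]
[[ 471.5855944  -204.69169258   39.36913934]]
```

Both pairs of lips, far (476,90)/(504,90) and near (458,275)/(481,275), give the seat as (473.6,−193.6) with yaw ≈111.6°. The lip spacing of 96.0 mm matches the drawing. I'll move over the seat now.

Emit:
carry_out(steps=[[8,0,4,0,1],[22,0,10,0,1],[40,0,17,0,1],[58,0,24,0,1],[72,0,30,0,1],[80,5,34,0,1],[83,20,35,0,1],[83,40,35,0,1],[83,52,35,0,1],[83,52,35,0,1]])

```text
clock: 6.8
tcp_pos: [470.8, -189.6, 69.6]
ee_rot: [0.695, -0.694, -0.129, 0.136]
contact_force: [-0.8, 0.1, -2.3]
opening: 0.654
```

Emit:
carry_out(steps=[[0,0,0,0,1],[0,0,0,0,1]])

```text
clock: 6.97
tcp_pos: [470.5, -188.8, 69.7]
ee_rot: [0.695, -0.694, -0.13, 0.137]
contact_force: [0.1, 0.2, -1.4]
opening: 0.653
```

```bash
python3 look.py wrist w7; python3 look.py scene s7; python3 - <<'E'
from h import *
c=load("s7.npz"); im=c["color"][:,:,::-1]
cv2.imwrite("pics/s7z.png",cv2.resize(im[110:250,220:380],None,fx=4,fy=4,interpolation=cv2.INTER_CUBIC))
E
```

```text
6.9667 [ 470.5 -188.8   69.7] [[0.929, -0.01, -0.37], [0.37, -0.001, 0.929], [-0.01, -1.0, 0.003]] yaw x 21.7 [ 0.13  0.22 -1.4 ] 0.6528288001720867 [-0.38  0.32 -0.33  0.92 -0.    0.81]
7.0167 [ 470.9 -189.1   70.1] [[0.929, -0.009, -0.37], [0.37, -0.001, 0.929], [-0.009, -1.0, 0.002]] yaw x 21.7 [ 0.37  0.45 -2.06] 0.6566336297023236 [-0.38  0.32 -0.33  0.92 -0.    0.81]
```

View pics/w7.png

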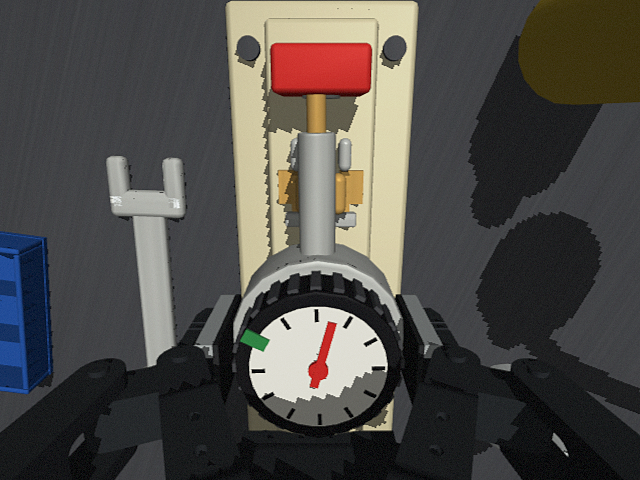

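View pics/s7z.png

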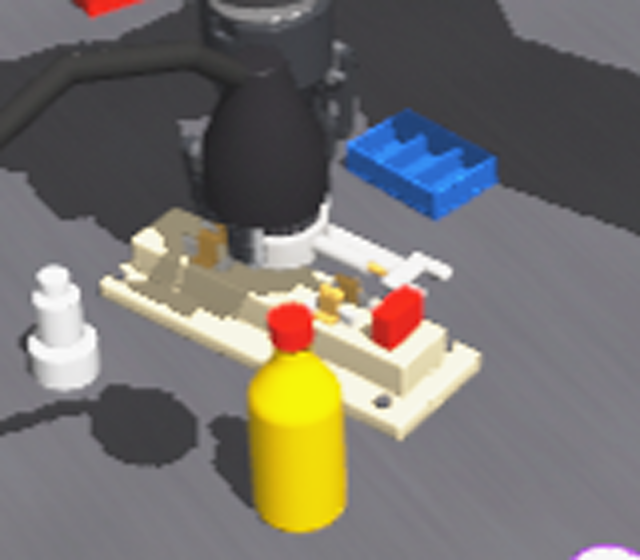

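```bash
python3 - <<'E'
from h import *
c=load("w7.npz"); s,R=tool(); t=s["tcp_pos"]; t=np.array([470.7,-189.,69.9]); print(t)
z0=t[2]+.3
H=ray(c,(318,370),z0+37.5);T=ray(c,(315.8,95),z0+11);dd=T-H;L=np.hypot(*dd[:2])
G=(H+T-78*dd/L)/2; print("gauge",H,G,"yaw",np.degrees(np.arctan2(dd[1],dd[0])),L)
seat=np.array([473.6,-193.6,40]); th=np.radians(111.6); hx=np.array([np.cos(th),np.sin(th),0]);hy=np.array([-hx[1],hx[0],0])
print("seat-G in tool",R.T@(seat-G))
# predicted pixels of holder features w/ seat estimate
for n,a,b,z in[("stop L",84,12,66),("stop R",84,-12,66),("bolt?",110,33,14),("foot corner",120,42.5,14),("foot c2",120,-42.5,14),("deck corner",None,None,0)]:
    if a: print(n,proj(c,seat*[1,1,0]+hx*a+hy*b+[0,0,z]).round(1))
for n,uv,z in[("stop top front L",(272,92),66),("R",(371,92),66),("foot L",(228,3),14),("foot R",(418,3),14)]:
    d=ray(c,uv,z)-seat; print(n,"hx",(d@hx).round(1),"hy",(d@hy).round(1))
E
```

```text
[ 470.7 -189.    69.9]
gauge [ 471.31613864 -188.95070733  107.7       ] [ 471.42857855 -189.22326556  107.80093311] yaw 112.41787975632087 77.41031966894757
seat-G in tool [ 0.98496083 67.78691887 -4.98004904]
stop L [285.2  92.4]
stop R [356.7  92.5]
bolt? [246.4  35.5]
foot corner [223.4  10.2]
foot c2 [420.1  10.3]
stop top front L hx 84.1 hy 16.4
R hx 84.2 hy -16.8
foot L hx 122.8 hy 40.3
foot R hx 122.8 hy -41.4
```

Emit:
carry_out(steps=[[0.5,0,-2,0.4,1],[1,2,-4,0.8,1],[1,5,-5,0.8,1],[1,8,-5,0.8,1],[1,11,-5,0.8,1],[1,13,-5,0.8,1],[1,14,-5,0.8,1],[1,14,-5,0.8,1],[1,14,-5,0.8,1]])

```text
clock: 7.82
tcp_pos: [473.8, -193.7, 56.2]
ee_rot: [0.695, -0.695, -0.125, 0.131]
contact_force: [-0.4, 0.3, -1.9]
opening: 0.655
```

```bash
python3 look.py wrist w8; python3 - <<'E'
from h import *
c=load("w8.npz"); s,R=tool(); t=s["tcp_pos"]; print(t)
z0=t[2]+.3
H=ray(c,(318,370),z0+37.5);T=ray(c,(315.8,95),z0+11);dd=T-H;L=np.hypot(*dd[:2])
G=(H+T-78*dd/L)/2; print("gauge",H,G,"yaw",np.degrees(np.arctan2(dd[1],dd[0])),L)
seat=np.array([473.6,-193.6,40]); print("seat-G in tool",R.T@(seat-G))
E
```

```text
7.8167 [ 473.8 -193.7   56.2] [[0.934, -0.009, -0.356], [0.356, -0.002, 0.934], [-0.009, -1.0, 0.002]] yaw x 20.9 [-0.4   0.28 -1.89] 0.6551041068062876 [-0.39  0.34 -0.34  0.89 -0.    0.82]
[ 473.84748439 -193.72106652   56.31509622]
gauge [ 474.58423698 -193.92607909   94.11509622] [ 474.68849337 -194.18978973   94.2121434 ] yaw 111.5710629914243 77.43285733639935
seat-G in tool [-0.33935392 54.2184921   0.853882  ]
```

View pics/w8.png

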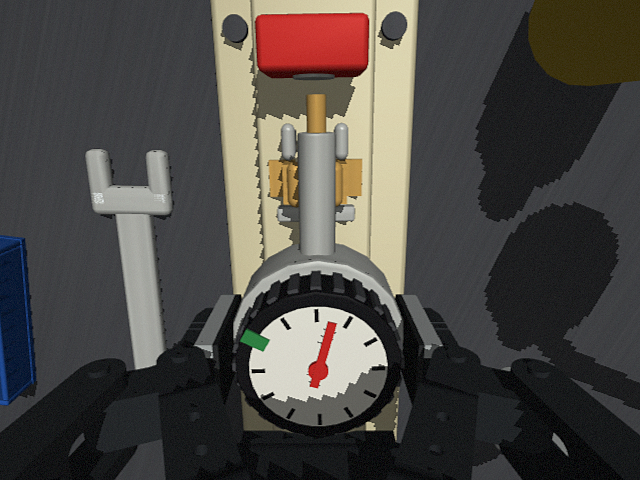

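The stem is centred between the cheeks and jaws, and the gauge is within 1 mm of the seat. I'll push down slowly.

Emit:
carry_out(steps=[[0,1,0.5,0,1],[0,2,0.8,0,1],[0,3,0.8,0,1],[0,4,0.8,0,1],[0,5,0.8,0,1],[0,6,0.8,0,1],[0,7,0.8,0,1],[0,8,0.8,0,1]])

```text
clock: 8.53
tcp_pos: [473.7, -193.4, 49.2]
ee_rot: [-0.695, 0.696, 0.125, -0.131]
contact_force: [-4.3, -0.7, 9.8]
opening: 0.656
```

Contact with the lips shows as about 12 N upward, which is as expected.

Emit:
carry_out(steps=[[0,1,0,0,1],[0,2,0,0,1],[0,3,0,0,1],[0,4,0,0,1]])

```text
clock: 8.87
tcp_pos: [473.8, -193.8, 45.7]
ee_rot: [-0.695, 0.696, 0.125, -0.131]
contact_force: [-2.8, -2.3, 4.8]
opening: 0.654
```

```bash
python3 look.py wrist w9; python3 - <<'E'
from h import *
for f in ("w8","w9"):
    g=load(f+".npz")["color"]; h=cv2.cvtColor(g,cv2.COLOR_RGB2HSV)
    r=((h[:,:,0]<8)|(h[:,:,0]>172))&(h[:,:,1]>150); r[:280]=0; v,u=np.nonzero(r); print(f,u.mean(),v.mean(),u.min(),v.max())
E
```

```text
8.8667 [ 473.8 -193.8   45.7] [[0.934, -0.007, -0.356], [0.356, -0.004, 0.934], [-0.008, -1.0, -0.001]] yaw x 20.9 [-2.76 -2.31  4.81] 0.6538089545282505 [-0.38  0.35 -0.36  0.86 -0.01  0.82]
w8 334.2583518930958 370.88084632516706 71 479
w9 331.3679745493107 372.41145281018026 45 479
```

View pics/w9.png

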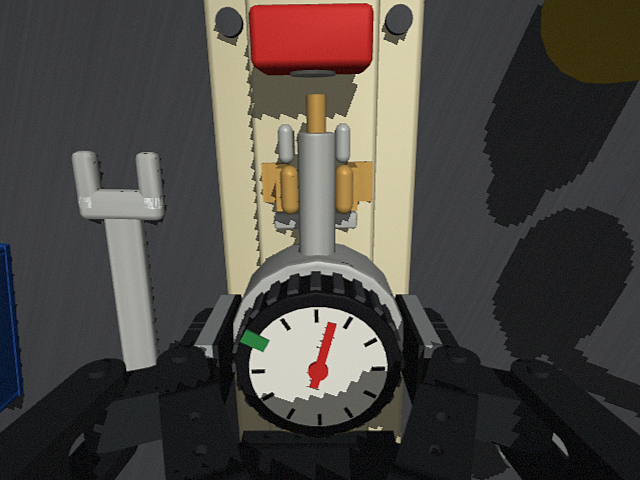

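Emit:
carry_out(steps=[[0,1,0,0,1],[0,2,0,0,1],[0,3,0,0,1],[0,4,0,0,1]])

```text
clock: 9.25
tcp_pos: [473.2, -193.5, 40.7]
ee_rot: [-0.695, 0.696, 0.125, -0.131]
contact_force: [-1.0, -1.1, -6.5]
opening: 0.654
```

Emit:
carry_out(steps=[[0,0.5,0,0,1],[0,1,0,0,1],[0,1,0,0,1]])

```text
clock: 9.5
tcp_pos: [473.0, -193.4, 39.8]
ee_rot: [-0.695, 0.696, 0.125, -0.131]
contact_force: [-3.4, 1.1, 0.2]
opening: 0.658
```

```bash
python3 look.py wrist w10
```

```text
9.5 [ 473.  -193.4   39.8] [[0.934, -0.009, -0.356], [0.356, -0.003, 0.934], [-0.009, -1.0, 0.001]] yaw x 20.9 [-3.41  1.1   0.19] 0.6576451038726615 [-0.38  0.36 -0.37  0.85 -0.01  0.82]
```

View pics/w10.png

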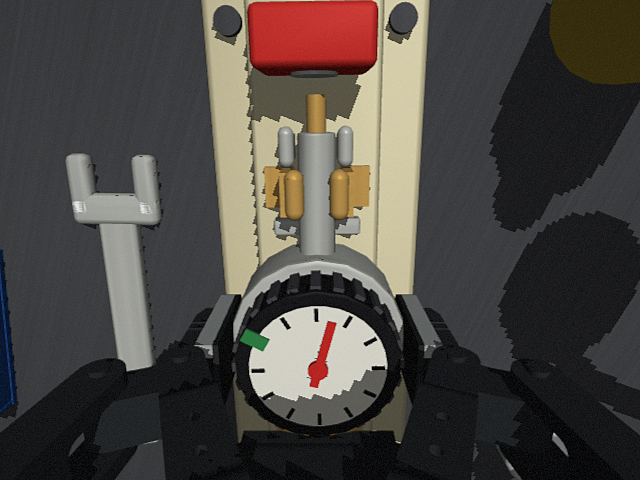

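Emit:
carry_out(steps=[[0,0.7,0,0,1],[0,0.7,0,0,1]])

```text
clock: 9.72
tcp_pos: [473.0, -193.4, 39.7]
ee_rot: [-0.695, 0.696, 0.125, -0.131]
contact_force: [-5.0, 0.6, 8.1]
opening: 0.656
```

The gauge is home: the force rises to 8 N with no further travel. I'll release slowly so it doesn't kick.

Emit:
carry_out(steps=[[0,0,0,0,0.3],[0,0,0,0,0],[0,0,0,0,-0.3],[0,0,0,0,-0.6],[0,0,0,0,-1],[0,0,0,0,-1],[0,0,0,0,-1],[0,0,0,0,-1]])

```text
clock: 10.38
tcp_pos: [473.3, -193.5, 39.8]
ee_rot: [-0.695, 0.696, 0.125, -0.131]
contact_force: [-0.3, -0.1, 0.5]
opening: 0.998
```

```bash
python3 look.py wrist w11
```

```text
10.3833 [ 473.3 -193.5   39.8] [[0.934, -0.008, -0.356], [0.356, -0.003, 0.934], [-0.008, -1.0, 0.0]] yaw x 20.9 [-0.28 -0.1   0.45] 0.9983991501485368 [-0.38  0.36 -0.37  0.85 -0.01  0.82]
```

View pics/w11.png

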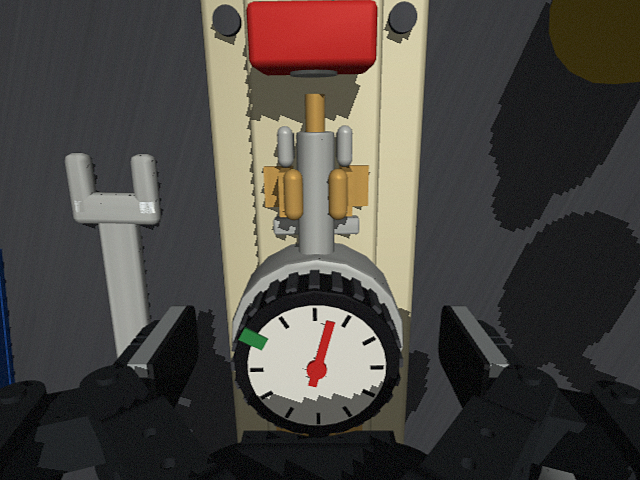

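```bash
cat > ang.py <<'E'
from h import *
import sys
def ang(f,box,z=77.5):
    c=load(f); h=cv2.cvtColor(c["color"],cv2.COLOR_RGB2HSV); u0,u1,v0,v1=box
    b=np.zeros((480,640),bool); b[v0:v1,u0:u1]=1
    g=b&(h[:,:,0]>45)&(h[:,:,0]<85)&(h[:,:,1]>100); r=b&((h[:,:,0]<8)|(h[:,:,0]>172))&(h[:,:,1]>150)
    W=lambda m: np.array([ray(c,(x,y),z)[:2] for y,x in np.argwhere(m)])
    G,Rr=W(g),W(r)
    # pointer axis by line fit; hub by circle: widest part -> distance transform
    dt=cv2.distanceTransform(r.astype(np.uint8),cv2.DIST_L2,5); y,x=np.unravel_index(dt.argmax(),dt.shape); hub=ray(c,(x,y),z)[:2]
    vx,vy,x0,y0=cv2.fitLine(Rr.astype(np.float32),cv2.DIST_L2,0,.01,.01).ravel()
    d=np.array([vx,vy]); far=Rr[np.argmax(np.hypot(*(Rr-hub).T))]-hub
    if d@far<0:d=-d
    gm=G.mean(0)-hub
    pa=np.degrees(np.arctan2(d[1],d[0])); ga=np.degrees(np.arctan2(gm[1],gm[0]))
    tip=hub+20*d; print("hub px",x,y,hub.round(1),"pointer",pa.round(1),"far",np.degrees(np.arctan2(far[1],far[0])).round(1),np.hypot(*far).round(1),"mark",ga.round(1),np.hypot(*gm).round(1),"diff",((ga-pa+180)%360-180).round(1))
if __name__=="__main__": ang(sys.argv[1],tuple(map(int,sys.argv[2:6])))
E
python3 ang.py w11.npz 230 405 290 435
python3 - <<'E'
from h import *
c=load("w11.npz"); P,u,v=pts(c); m=(u>260)&(u<375)&(v>330)&(v<400); print("dial z",np.median(P[m][:,2]))
m=(abs(u-315)<8)&(v>140)&(v<240); print("stem top z vs y",[(int(r),np.median(P[m&(v==r)][:,2]).round(1)) for r in range(145,240,20)])
E
```

```text
hub px 316 369 [ 473.5 -193.6] pointer 103.1 far 141.9 27.9 mark -177.1 11.6 diff 79.8
dial z 76.4415448701369
stem top z vs y [(145, np.float64(56.0)), (165, np.float64(56.3)), (185, np.float64(56.3)), (205, np.float64(56.2)), (225, np.float64(56.5))]
```

```bash
python3 - <<'E'
import re
s=open('ang.py').read()
s=s.replace("    W=lambda","    def big(m):\n        n,l,st,_=cv2.connectedComponentsWithStats(m.astype(np.uint8)); return l==1+st[1:,4].argmax()\n    g,r=big(g),big(r)\n    W=lambda")
open('ang.py','w').write(s)
E
python3 ang.py w11.npz 230 405 290 435
python3 - <<'E'
from h import *
c=load("w11.npz");p=lambda u,v:ray(c,(u,v),77.5)[:2]
h=p(316.5,369.5)
for q in((252,340),(330.5,322)):
    d=p(*q)-h;print(np.degrees(np.arctan2(d[1],d[0])),np.hypot(*d))
s,R=tool(); print(R.T@(np.r_[h,60]-s["tcp_pos"]))
E
```

```text
hub px 316 369 [ 473.5 -193.6] pointer 96.9 far 93.5 16.1 mark 172.0 20.9 diff 75.2
173.25302705935778 20.908908310329046
96.58872149117383 16.05934413903041
[  0.10335753 -20.21551187  -0.44182454]
```

The mark is about 76° counter-clockwise of the pointer (green at (252,340), pointer tip at (330,322)). I'll rise to bezel height, then pre-turn 38° counter-clockwise with the gripper open.

Emit:
carry_out(steps=[[0,-5,0,0,-1],[0,-13,0,0,-1],[0,-20,0,-3,-1],[0,-21,0,-9,-1],[0,-21,0,-16,-1],[0,-21,0,-23,-1],[0,-21,0,-30,-1],[0,-21,0,-36,-1],[0,-21,0,-38,-1],[0,-21,0,-38,-1]])

```text
clock: 11.27
tcp_pos: [473.7, -193.5, 61.6]
ee_rot: [0.616, -0.615, -0.345, 0.351]
contact_force: [1.0, -0.4, 0.5]
opening: 0.998
```

```bash
python3 look.py wrist w12; python3 ang.py w12.npz 220 420 300 470;python3 - <<'E'
from h import *
s,R=tool(); print(R.T@(np.array([473.5,-193.6,60])-s["tcp_pos"]))
E
```

```text
11.2667 [ 473.7 -193.5   61.6] [[0.516, -0.007, -0.857], [0.857, -0.003, 0.516], [-0.006, -1.0, 0.005]] yaw x 59.0 [ 0.98 -0.41  0.5 ] 0.9983508040619542 [-0.38  0.34 -0.34  0.9  -0.01  0.16]
hub px 317 331 [ 473.6 -194.1] pointer 96.8 far 94.1 16.5 mark -77.8 38.6 diff -174.6
[-0.17082419  1.48100021  0.11098122]
```

View pics/w12.png

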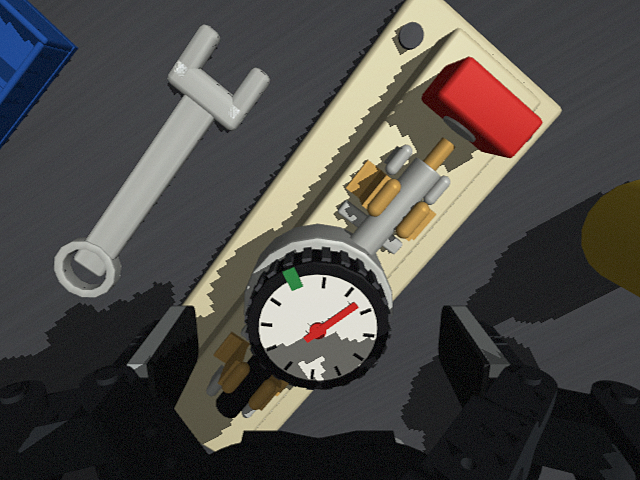

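Both stems sit inside the clip jaws. I'll grip the bezel now.

Emit:
carry_out(steps=[[0,1,0,0,-0.5],[0,1,0,0,-0.2],[0,1,0,0,0],[0,1,0,0,0.2],[0,1,0,0,0.4],[0,1,0,0,0.6],[0,1,0,0,0.6],[0,1,0,0,0.6]])

```text
clock: 11.98
tcp_pos: [473.7, -193.6, 61.1]
ee_rot: [0.616, -0.616, -0.344, 0.35]
contact_force: [-2.4, -0.7, 8.1]
opening: 0.559
```

```bash
python3 look.py wrist w13; python3 ang.py w13.npz 225 405 265 390
```

```text
11.9833 [ 473.7 -193.6   61.1] [[0.518, -0.007, -0.855], [0.855, -0.004, 0.518], [-0.007, -1.0, 0.004]] yaw x 58.8 [-2.36 -0.72  8.11] 0.5588737736463958 [-0.38  0.34 -0.34  0.9  -0.01  0.16]
hub px 318 331 [ 473.5 -193.8] pointer 96.7 far 94.6 16.2 mark 172.6 21.2 diff 75.9
```

View pics/w13.png

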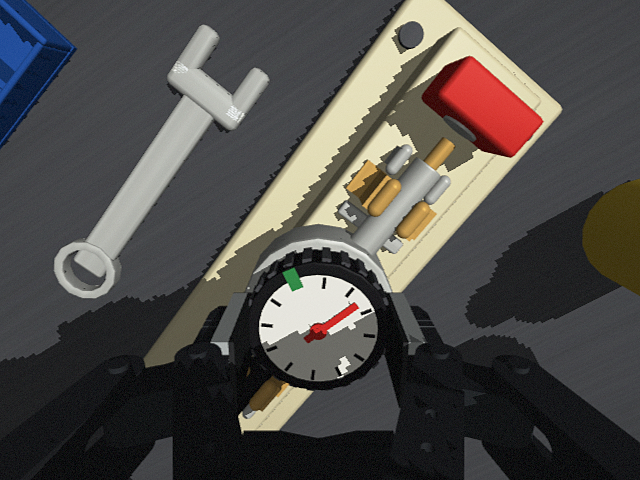

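Emit:
carry_out(steps=[[0,-0.4,0,3,0.6],[0,-0.8,0,8,0.6],[0,-0.8,0,14,0.6],[0,-0.8,0,20,0.6],[0,-0.8,0,26,0.6],[0,-0.8,0,32,0.6],[0,-0.8,0,38,0.6],[0,-0.8,0,44,0.6],[0,-0.8,0,50,0.6],[0,-0.8,0,50,0.6]])

```text
clock: 12.87
tcp_pos: [473.0, -193.8, 61.3]
ee_rot: [-0.704, 0.706, 0.049, -0.055]
contact_force: [-1.2, -2.9, -7.3]
opening: 0.558
```

```bash
python3 look.py wrist w14; python3 ang.py w14.npz 225 405 265 390
```

```text
12.8667 [ 473.  -193.8   61.3] [[0.989, -0.008, -0.147], [0.147, -0.004, 0.989], [-0.009, -1.0, -0.003]] yaw x 8.5 [-1.21 -2.9  -7.33] 0.5584084853859437 [-0.38  0.34 -0.34  0.9  -0.01  1.04]
hub px 318 331 [ 473.8 -193.6] pointer 97.2 far 93.9 16.5 mark 122.2 21.2 diff 25.1
```

View pics/w14.png

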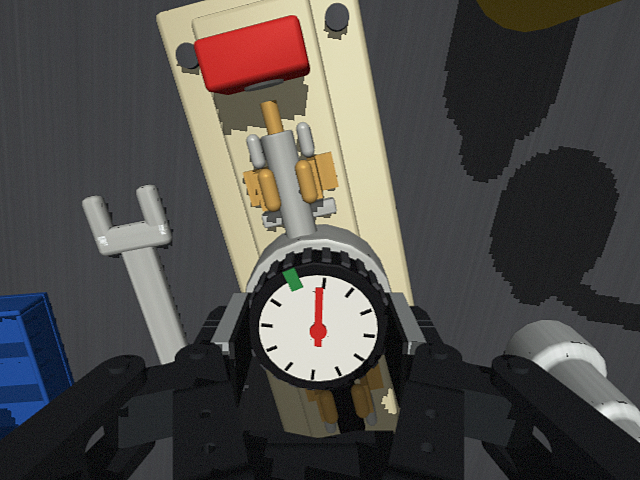

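Emit:
carry_out(steps=[[0,0.3,0,6,0.6],[0,0.4,0,12,0.6],[0,0.4,0,18,0.6],[0,0.4,0,23,0.6],[0,0.4,0,25,0.6],[0,0.4,0,25,0.6],[0,0.4,0,25,0.6]])

```text
clock: 13.5
tcp_pos: [472.7, -193.8, 61.2]
ee_rot: [-0.698, 0.702, -0.101, 0.095]
contact_force: [-4.8, -1.1, 4.0]
opening: 0.556
```

```bash
python3 look.py wrist w15; python3 ang.py w15.npz 225 405 265 390
```

```text
13.5 [ 472.7 -193.8   61.2] [[0.961, -0.009, 0.275], [-0.275, -0.004, 0.961], [-0.007, -1.0, -0.006]] yaw x -16.0 [-4.83 -1.09  3.98] 0.5562604810008152 [-0.38  0.34 -0.34  0.9  -0.01  1.46]
hub px 317 331 [ 473.6 -193.4] pointer 97.2 far 95.9 16.1 mark 97.3 20.9 diff 0.0
```

View pics/w15.png

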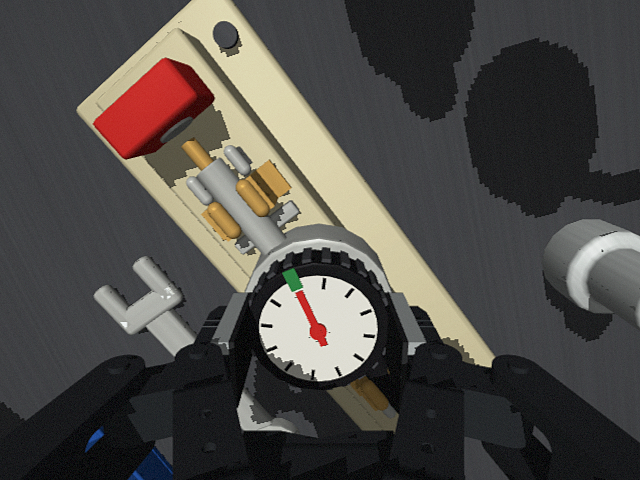

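The green mark (292,280) is in line with the red pointer, with a measured difference of 0°. I'll release slowly and go straight up.

Emit:
carry_out(steps=[[0,0,0,0,0.2],[0,0,0,0,-0.1],[0,0,0,0,-0.4],[0,0,0,0,-0.7],[0,0,0,0,-1],[0,0,0,0,-1],[0,0,0,0,-1]])

```text
clock: 14.13
tcp_pos: [472.9, -193.8, 61.2]
ee_rot: [-0.698, 0.702, -0.101, 0.095]
contact_force: [-0.7, -0.4, 0.1]
opening: 0.999
```

Emit:
carry_out(steps=[[0,-5,0,0,-1],[0,-15,0,0,-1],[0,-30,0,0,-1],[0,-45,0,0,-1],[0,-60,0,0,-1],[0,-70,0,0,-1],[0,-70,0,0,-1],[0,-70,0,0,-1]])

```text
clock: 14.8
tcp_pos: [473.9, -193.7, 131.8]
ee_rot: [-0.698, 0.702, -0.1, 0.096]
contact_force: [-0.4, 0.2, -0.9]
opening: 1.002
```

```bash
python3 look.py wrist w16; python3 look.py scene s16; python3 ang.py w16.npz 230 400 200 345
```

```text
14.8 [ 473.9 -193.7  131.8] [[0.961, -0.007, 0.275], [-0.275, -0.004, 0.961], [-0.006, -1.0, -0.006]] yaw x -16.0 [-0.39  0.21 -0.93] 1.001831951188025 [-0.38  0.27 -0.23  1.07 -0.01  1.47]
14.85 [ 473.5 -193.4  131.1] [[0.961, -0.008, 0.275], [-0.275, -0.004, 0.961], [-0.007, -1.0, -0.006]] yaw x -16.0 [-0.85  0.22 -0.22] 1.0030470827766196 [-0.38  0.27 -0.23  1.07 -0.01  1.47]
hub px 316 261 [ 473.6 -193.8] pointer 97.2 far 93.6 16.3 mark 97.5 21.2 diff 0.3
```

View pics/w16.png

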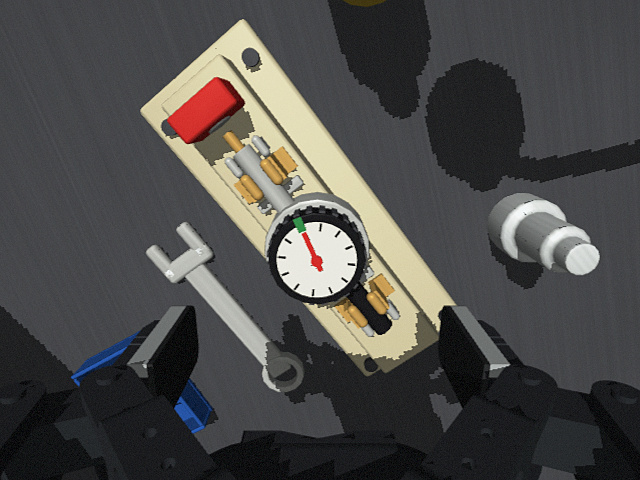

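View pics/s16.png

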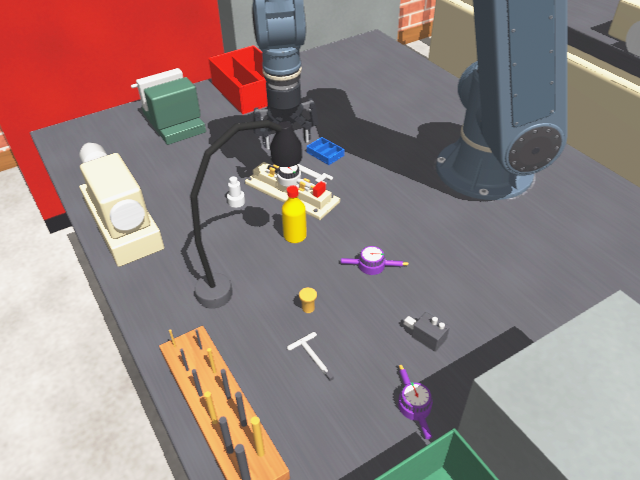

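```bash
python3 - <<'E'
from h import *
c=load("w16.npz");P,u,v=pts(c)
th=np.radians(111.6);hx=np.array([np.cos(th),np.sin(th)]);hy=np.array([-hx[1],hx[0]])
q=P[:,:2]-[473.6,-193.6];a=q@hx;b=q@hy
for n,lo,hi,w in(("steel stem",36,39,2),("steel end",57,66,2),("black stem",-66,-57,2),("black in",-39,-36,2)):
    m=(a>lo)&(a<hi)&(abs(b)<w); print(n,m.sum(),np.median(P[m][:,2]).round(1))
m=np.hypot(a,b)<17
A=np.c_[a[m],b[m],np.ones(m.sum())]; print("dial plane",np.linalg.lstsq(A,P[m][:,2],rcond=None)[0].round(4))
m=(abs(a)<110)&(abs(b)>19)&(abs(b)<21)&(abs(a)>32)&(abs(a)<40);print("deck",np.median(P[m][:,2]))
from plant import monitor,workorder
print(monitor.state()["qvel"].round(3)); print(workorder.finish_job())
E
```

```text
steel stem 41 56.3
steel end 131 56.2
black stem 92 56.2
black in 32 56.4
dial plane [  5.1376  -3.917  119.8325]
deck 207.959066869567
[ 0.001  0.006 -0.007 -0.002 -0.001  0.001]
the job is handed in; nothing more can be done
None
```

The gauge is snapped into both clips with its plunger towards the red stop, the bezel is zeroed, and the job is handed in at about 15 s of the 67 s allowed.

- **Fit:** I gripped the gauge across its case and lowered it into the clips slowly. The highest reading between moves was about 12 N as the lips opened. It then dropped as the lips pulled the stems down, and rose to 8 N with no further travel, so I stopped and let go.
- **Bezel:** I turned it about 76° clockwise in one grip. After release, the mark and pointer differed by 0.3°.
- **Position:** The dial centre was within about 0.5 mm of the seat. Both stems read 56.2–56.4 mm high at both ends, so the gauge is level. That is about 0.7 mm below the nominal 57 mm; the wrist camera's depth reads about that much low everywhere.
- **Bystanders:** In the last scene and wrist pictures they looked unmoved. The gripper was open and about 70 mm above the bezel-grip height, clear of everything.
- **Failed checks:** In the last script, a depth-based tilt fit of the dial and a deck height reading gave nonsense values. The same script then handed the job in, so I saw them only afterwards and did not use or repeat them. The stem heights and the pictures are the evidence that it is level and home.

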